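# Flip the status paddle of the loaded test station

## Task

The circuit board lying in one of the two test stations has passed its test: with the fingertips, push that station's status paddle over its hinge, until it lies flat on the other side with the white face up. Leave the other station's paddle red, the board in its nest and everything else on the bench where it is, and finish clear of everything.

Things in the scene. Friction and masses are not known exactly. Their poses are not given: they have to be found in the camera images.
- stationA: Test station fixed to the bench, the one whose nest holds the board. Grey base plate 220 (x) by 200 (y) by 10 mm; origin: centre of its underside, z up. Black open nest 96 by 126 mm on its +x half (centre x=+53, rim 26 mm high). Status paddle on its -x half, between two aluminium cheeks (6 mm thick, 20 mm wide in y, 85 mm high, at x=-98 and -12 mm).
- stationB: The other test station, alike in every way (paddle, hinge and tail too) but with an empty nest.
- flagA (a joint): Angle of the paddle to flip, rad: 0 = level towards the station's -y side, red up; pi/2 = upright; 3.14 = level towards its +y side, white up; end stops at 0 and 3.14. It turns over the top. Starts at 0 to 0.25. The hinge is stiff (friction 0.03 N m): the paddle stays wherever it is left, so it must be pushed all the way and pressed down flat.
- flagB (a joint): Angle of the empty station's paddle, same meaning; leave it. Starts at 0 to 0.25.
- flagA_hinge (a point): Middle of the hinge axis of the paddle to flip: x=-55, y=0, z=85 mm in its station. The axis runs along the station's x. The point stays fixed and has the station's axes. Below paddle and tail there is 72 mm of free height down to the base plate.
- flagA_tip (a point): Middle of the free edge of the paddle to flip, 80 mm from the hinge axis; turns with it. The paddle is a plate 5 mm thick, 70 mm wide along the hinge, one face red, the other white.
- flagA_tail (a point): Middle of the free end of the black tail of the paddle to flip: 34 mm wide, 5 mm thick, reaching 50 mm from the hinge axis, in line with the paddle on the other side of the hinge (at the station's +y side at the start). Pressing the tail down raises the paddle.
- flagB_tip (a point): Middle of the free edge of the empty station's paddle, 80 mm from its hinge axis; turns with it.
- board: Blue circuit board 80 by 108 by 4 mm with parts up to 12 mm above it, lying loose in the nest of one station. Origin: centre of its underside.
- spool: Solder spool, blue flanges, 54 mm across, 36 mm high, standing loose in front of the stations. Origin: centre of its underside.
- flux: Small bottle with red cap, 40 mm across, 85 mm high, loose behind the stations. Origin: centre of its underside.
- driver: Yellow-handled screwdriver 180 mm long, lying loose behind the stations along its x axis, handle to -x, origin under its middle.
- meter: Red hand multimeter 150 by 78 by 34 mm lying loose at the right side. Origin: centre of its underside.
- bin: Yellow parts bin 130 by 100 by 50 mm, loose at the left side. Origin: centre of its underside.
- heatsink: Finned aluminium heat sink 50 by 50 by 28 mm, loose behind the stations. Origin: centre of its underside.

How it is judged:
By the outcome, as a careful person would: the job done as asked, in the order asked, and still so for the second after the job is handed in, with the robot touching nothing.
It also fails if it takes over 42 s, if anything falls off the work surface, if the arm or the gripper's body presses on something with over 40 N, if the wrist force passes 120 N, or if a joint passes its speed limit or range.

## Robot

A 6-joint arm with a two-finger parallel gripper is mounted at the origin on the work surface. World frame = base frame: x ahead of the robot, y to its left, z up, the work surface at z = 0. Lengths are in m, angles in rad, forces in N, time in s.
With the tool pointing down it reaches from about 0.35 to 0.775 m from the base axis. Payload 5.5 kg.
Tool frame: the origin (TCP) lies at the very end of the fingers, on their centre line; the grasp point (between the pads) lies 19 mm behind it; z points along the fingers, y is the line along which they close (so a half turn about z gives the same grasp; the last joint's range is limited). The gripper opens to 85 mm and grips with 20 to 120 N. Pads are 22 mm wide; open, the fingers measure 114 mm over their backs; the gripper's body (76 mm by 85 mm) begins 54 mm behind the grasp point. The pads swing forward as they close: fully open they stand 13 mm farther back than shut.
Start: joints at [-1.316, 0.313, 0.046, 1.304, 0, 1.431], TCP at [0.221, -0.531, 0.231] pointing down, gripper open.
Joint ranges: [-2.76, 2.76], [-0.86, 1.69], [-1.03, 1.26], [-2.2, 2.34], [-1.47, 1.5], [-3.14, 3.14]. Speed limits (rad/s): [2.57, 2.57, 3.14, 3.14, 3.14, 3.14].

## Interface

Orientations are given as a unit quaternion [w, x, y, z].
In Python, from workcell import env gives the robot as it stands. The module is installed in compiled form; this text tells all that it offers.
- The arm moves only by the tool jog_arm, never from a script. Its argument "rows" is a list of rows, each a list of 6 numbers: the shift along the world's x, y, z in units of 40 mm (1.0 is 40 mm), then the turn, a rotation vector about the world's x, y, z in units of 6 degrees (1.0 is 6 degrees). In form: [[x, y, z, wx, wy, wz], ...]. A call has 1 to 12 rows; each row is the pose to reach, as a shift and turn from the pose commanded when the call began; what a row does not reach only later rows make up. A row lasts 1/12 s, in which the tool goes at most 41.7 mm and 7.16 degrees, less where a joint would pass 70% of its speed; a pose out of reach is approached as far as the arm can. A call with a gripper value outside its range is refused whole. "jaw" is the gripper command: -1 is fully open, 1 is shut, values between are in proportion, set as the call begins (left out, the last holds). The fingers move at their own pace and stop on an object; "force" is the grip in N (left out, the last holds). Time passes only in rows, so rows that repeat a pose let the fingers close. It gives the time, the measured TCP pose, the force, the opening and the grip force at its end, in the units of the state.
- env.get_state(): the state, without advancing time (a new reading comes with each control period).
- env.read_camera(name): name is "side" or "top"; returns a dict with "pixels" (420x560x3 uint8, red, green, blue), "mtx" (3x3 intrinsics, pixels), "k1" (the pictures are not rectified: a ray, as slopes to the right and down, at radius r is drawn at 1 + k1 r^2 times it, then the intrinsics apply), "cam_to_world" (4x4, takes a point from camera to world coordinates). Camera axes: x right, y up, looking along -z (the intrinsics and any distortion apply to the point x, -y, -z); pixel columns grow to the right and rows downward; lengths in m; the calibration is good to about 2 mm. A picture is of the moment at which its call begins. There is no depth.
- env.hand_in(): hands the job in; it is judged then, once.
The state is a dict: "clock": time; "joint_pos": joint angles; "qvel": joint speeds; "tau": joint torques, N m; "tcp_pos": TCP position; "orientation": TCP orientation; "wrist_force": force on the tool from outside, world axes, zero at the start; "ft_torque": the same for the moment, N m; "finger_gap": finger opening in m; "grip_force": force on a finger pad.
Only numpy, scipy, OpenCV 4.12 (cv2) and the standard library are available. Lean on these libraries where they do the work, as an engineer would, in place of code of your own. Each camera call takes 0.05 s, during which the arm holds its last target. There are 200 camera calls.

## Working session

There is one attempt and no reset: what is moved stays moved. The work goes in short steps, Python scripts to look and compute and a tool call to move; the robot and the scene stay as the last step left them, time stands still between calls to the robot, and variables do not carry over. Pictures are saved under pics/ and viewed, at most 10 in all, crops included, and the job is handed in when it is done.

Besides the shell and the picture viewer there is one more tool, called after "Emit:" in YAML: its name, and indented under it one key for each argument. jog_arm: Moves the arm, as the interface text tells. Its arguments: {"type":"object","properties":{"rows":{"type":"array","items":{"type":"array","items":{"type":"number"}}},"jaw":{"type":"number"},"force":{"type":"number"}},"required":["rows"]}

```bash
mkdir -p pics; cat > h.py <<'E'
import numpy as np,cv2
from workcell import env
def cam(n):
    return env.read_camera(n)
def ray(c,u,v):
    K=np.array(c["mtx"]);p=np.array([(u-K[0,2])/K[0,0],(v-K[1,2])/K[1,1]])
    q=cv2.undistortPoints(np.array([[[u,v]]],float),K,np.array([c["k1"],0,0,0.]))[0,0]
    T=np.array(c["cam_to_world"]);return T[:3,3],T[:3,:3]@np.array([q[0],-q[1],-1])
def at_z(c,u,v,z):
    o,d=ray(c,u,v);return o+d*(z-o[2])/d[2]
def proj(c,P):
    T=np.array(c["cam_to_world"]);X=(np.array(P)-T[:3,3])@T[:3,:3];X=X*[1,-1,-1]
    return cv2.projectPoints(X.reshape(-1,1,3),np.zeros(3),np.zeros(3),np.array(c["mtx"]),np.array([c["k1"],0,0,0.]))[0][:,0]
E
python3 - <<'E'
from h import *
for n in("top","side"):
    c=cam(n);cv2.imwrite(f"pics/{n}0.png",c["pixels"][:,:,::-1]);print(n,np.round(c["cam_to_world"],3).tolist(),c["mtx"],c["k1"])
E
```

```text
top [[0.023, 0.977, -0.212, 0.297], [-1.0, 0.021, -0.007, -0.002], [-0.003, 0.212, 0.977, 1.341], [0.0, 0.0, 0.0, 1.0]] [[389.46805163   0.         275.16682898]
 [  0.         389.46805163 206.99806281]
 [  0.           0.           1.        ]] -0.09216089046971115
side [[-0.999, 0.037, -0.026, 0.547], [-0.044, -0.669, 0.742, 0.765], [0.01, 0.742, 0.67, 0.773], [0.0, 0.0, 0.0, 1.0]] [[402.17031232   0.         281.60302068]
 [  0.         402.17031232 214.5682473 ]
 [  0.           0.           1.        ]] -0.04984936430114134
```

View pics/top0.png

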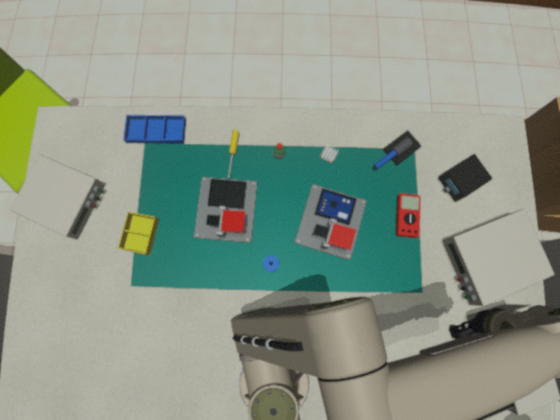

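View pics/side0.png

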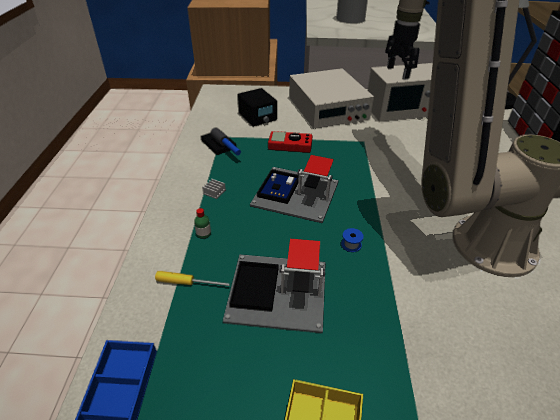

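```bash
python3 - <<'E'
from h import *
for n,(x0,y0,w,h) in {"top":(285,170,100,100),"side":(240,140,110,90)}.items():
    c=cam(n);im=c["pixels"][y0:y0+h,x0:x0+w,::-1];im=cv2.resize(im,None,fx=6,fy=6,interpolation=cv2.INTER_CUBIC)[:600,:800];cv2.imwrite(f"pics/{n}1.png",im)
s=env.get_state();print(s["orientation"],s["tcp_pos"])
E
```

```text
[-5.48464118e-04  9.80580002e-01  1.96118736e-01 -1.08833765e-05] [ 0.22107207 -0.53049401  0.23074456]
```

View pics/top1.png

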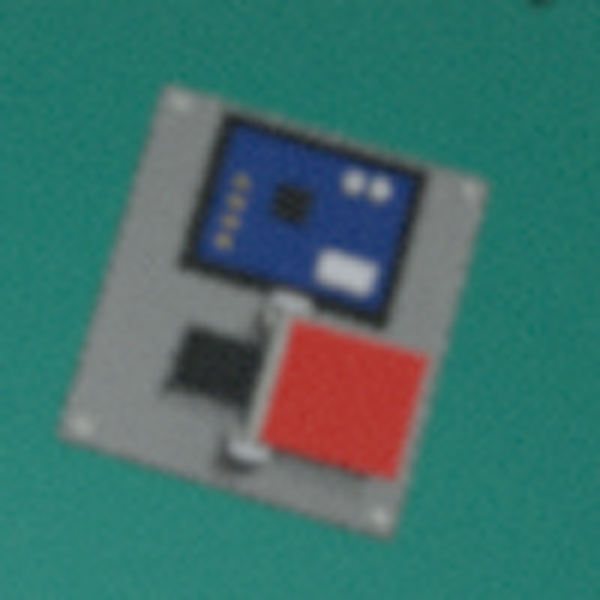

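View pics/side1.png

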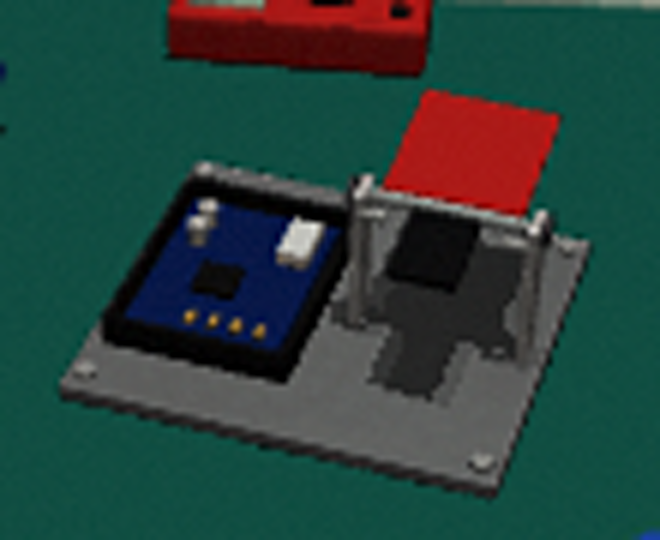

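```bash
python3 - <<'E'
from h import *
from scipy.optimize import least_squares
ct,cs=cam("top"),cam("side")
T=np.array([[168,85],[490,182],[395,538],[60,435]])/6+[285,170]-.4
S=np.array([[200,165],[588,240],[62,384],[495,485]])/6+[240,140]-.4
L=np.array([[.11,.1,.01],[.11,-.1,.01],[-.11,-.1,.01],[-.11,.1,.01]])
def W(p,q):
    c,s=np.cos(p[2]),np.sin(p[2]);q=np.atleast_2d(q);return np.c_[p[0]+c*q[:,0]-s*q[:,1],p[1]+s*q[:,0]+c*q[:,1],q[:,2]]
f=lambda p:np.r_[(proj(ct,W(p,L))-T).ravel(),(proj(cs,W(p,L[[1,2,0,3]]))-S).ravel()]
r=least_squares(f,[.45,-.15,-.28]);p=r.x;print(p,np.degrees(p[2]),np.round(r.fun,1))
tt=np.array([[430,353],[397,478]])/6+[285,170]-.4;ts=np.array([[558,113],[428,90]])/6+[240,140]-.4
F=lambda a:np.array([[x,-.08*np.cos(a),.085+.08*np.sin(a)+.0025] for x in(-.02,-.09)])
g=least_squares(lambda a:np.r_[(proj(ct,W(p,F(a[0])))-tt).ravel(),(proj(cs,W(p,F(a[0]))[::-1])-ts[::-1][::-1] if 0 else proj(cs,W(p,F(a[0])[::-1]))-ts).ravel()],[.1]);print("flag",g.x,np.round(g.fun,1))
h=W(p,[-.055,0,.085])[0];s=env.get_state();t=np.array(s["tcp_pos"]);print("hinge",h,"radius",np.hypot(*h[:2]))
np.save("p.npy",p)
q=s["orientation"];from scipy.spatial.transform import Rotation as R
print("tool y",R.from_quat([*q[1:],q[0]]).as_matrix()[:,1])
for n,y,z in [("above",.051,.2),("t0",.051,.0875),("t30",.047,.067),("t50",.039,.056),("t65",.030,.050),("over",.030,.2),("B",-.085,.2),("Blow",-.085,.135)]+[(f"f{d}",.06*np.sin(np.radians(d))-.011-.0025*np.cos(np.radians(d)),.085+.06*np.cos(np.radians(d))+.0025*np.sin(np.radians(d))) for d in(-20,0,20,40,60,80,90)]:
    w=W(p,[-.055,y,z])[0];print(n,np.round(w,4),"units from start",np.round((w-t)/.04,2))
E
```

```text
[ 0.53991996 -0.18699907 -0.28124928] -16.114396731719694 [-0.3 -0.3  0.4 -0.1  0.   0.5 -0.2  0.4 -0.7 -1.   0.6  0.1 -0.7  0.1
  0.4  0.2]
flag [0.130667] [ 0.4  0.6  0.2  0.4  0.5  0.2 -0.5 -0.4]
hinge [ 0.48708094 -0.17173349  0.085     ] radius 0.5164690052215426
tool y [ 3.84582314e-01 -9.23090520e-01 -5.79336947e-04]
above [ 0.5012 -0.1227  0.2   ] units from start [ 7.   10.2  -0.77]
t0 [ 0.5012 -0.1227  0.0875] units from start [ 7.   10.2  -3.59]
t30 [ 0.5001 -0.1266  0.067 ] units from start [ 6.98 10.1  -4.1 ]
t50 [ 0.4979 -0.1343  0.056 ] units from start [ 6.92  9.91 -4.37]
t65 [ 0.4954 -0.1429  0.05  ] units from start [ 6.86  9.69 -4.52]
over [ 0.4954 -0.1429  0.2   ] units from start [ 6.86  9.69 -0.77]
B [ 0.4635 -0.2534  0.2   ] units from start [ 6.06  6.93 -0.77]
Blow [ 0.4635 -0.2534  0.135 ] units from start [ 6.06  6.93 -2.4 ]
f-20 [ 0.4777 -0.2043  0.1405] units from start [ 6.41  8.16 -2.26]
f0 [ 0.4833 -0.1847  0.145 ] units from start [ 6.56  8.65 -2.15]
f20 [ 0.4891 -0.1648  0.1422] units from start [ 6.7   9.14 -2.22]
f40 [ 0.4942 -0.1471  0.1326] units from start [ 6.83  9.59 -2.46]
f60 [ 0.4981 -0.1336  0.1172] units from start [ 6.93  9.93 -2.85]
f80 [ 0.5003 -0.126   0.0979] units from start [ 6.98 10.12 -3.33]
f90 [ 0.5007 -0.1247  0.0875] units from start [ 6.99 10.15 -3.59]
```

Emit:
jog_arm:
  rows:
    - [0.5, 0.7, 0, 0, 0, 0.6]
    - [1, 1.4, 0, 0, 0, 1.2]
    - [1.5, 2.1, 0, 0, 0, 1.8]
    - [2, 2.8, 0, 0, 0, 2.4]
    - [2.5, 3.5, 0, 0, 0, 3]
    - [3, 4.2, 0, 0, 0, 3.6]
    - [3.5, 4.9, 0, 0, 0, 4.3]
    - [4, 5.6, 0, 0, 0, 5]
    - [4.5, 6.3, 0, 0, 0, 5.7]
    - [5, 7, 0, 0, 0, 6.4]
    - [5.5, 7.7, 0, 0, 0, 7]
    - [6, 8.4, 0, 0, 0, 7.6]
  jaw: 1
  force: 40

```text
clock: 1.3
tcp_pos: [0.4619, -0.1932, 0.2315]
orientation: [0.0, 0.827, 0.562, 0.0]
wrist_force: [-0.2, -0.3, 0.1]
finger_gap: -0.0001
grip_force: 0.0
```

Emit:
jog_arm:
  rows:
    - [0.3, 0.5, 0, 0, 0, 0.3]
    - [0.6, 1.1, -0.2, 0, 0, 0.6]
    - [0.9, 1.6, -0.4, 0, 0, 0.95]
    - [1, 1.8, -0.7, 0, 0, 0.95]
    - [1, 1.8, -0.77, 0, 0, 0.95]
    - [1, 1.8, -0.77, 0, 0, 0.95]
    - [1, 1.8, -0.77, 0, 0, 0.95]

```text
clock: 1.88
tcp_pos: [0.5008, -0.1233, 0.2007]
orientation: [-0.0, 0.799, 0.601, -0.0]
wrist_force: [-0.6, -0.4, -0.4]
finger_gap: 0.0003
grip_force: 0.0
```

```bash
python3 - <<'E'
from h import *
from scipy.spatial.transform import Rotation as R
c=cam("side");im=c["pixels"][60:260,200:440,::-1];cv2.imwrite("pics/s2.png",cv2.resize(im,None,fx=3,fy=3)[:600])
s=env.get_state();q=s["orientation"];M=R.from_quat([*q[1:],q[0]]).as_matrix();print(s["tcp_pos"],M[:,1],M[:,2],s["wrist_force"])
E
```

```text
[ 0.50103155 -0.123618    0.20104461] [ 9.60572396e-01 -2.78029468e-01  5.35729739e-04] [ 4.27315584e-04 -4.50535271e-04 -9.99999807e-01] [-0.04870679  0.71290496  0.33749798]
```

View pics/s2.png

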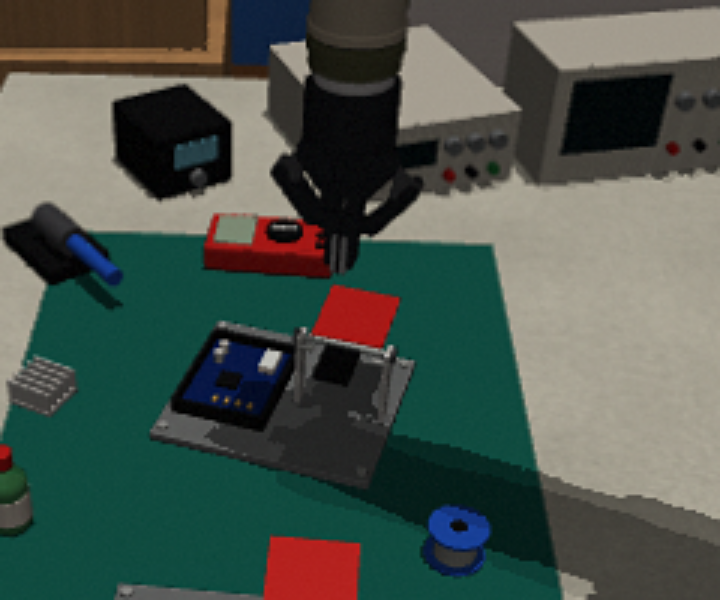

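Emit:
jog_arm:
  rows:
    - [0, 0, -0.8, 0, 0, 0]
    - [0, 0, -1.6, 0, 0, 0]
    - [0, 0, -2.3, 0, 0, 0]
    - [0, 0, -2.6, 0, 0, 0]
    - [0, 0, -2.8, 0, 0, 0]
    - [0, 0, -3.0, 0, 0, 0]
    - [0, -0.05, -3.15, 0, 0, 0]
    - [-0.02, -0.1, -3.3, 0, 0, 0]
    - [-0.05, -0.2, -3.45, 0, 0, 0]
    - [-0.08, -0.3, -3.6, 0, 0, 0]
    - [-0.11, -0.4, -3.7, 0, 0, 0]
    - [-0.14, -0.5, -3.75, 0, 0, 0]

```text
clock: 2.93
tcp_pos: [0.4956, -0.1433, 0.0502]
orientation: [0.0, 0.799, 0.601, 0.0]
wrist_force: [0.3, 2.0, 0.6]
finger_gap: 0.0
grip_force: 0.6
```

Emit:
jog_arm:
  rows:
    - [0, -0.05, 0, 0, 0, 0]
    - [0, -0.05, 0, 0, 0, 0]
    - [0, -0.05, 0, 0, 0, 0]

```text
clock: 3.18
tcp_pos: [0.4955, -0.1452, 0.0506]
orientation: [0.0, 0.799, 0.601, -0.0]
wrist_force: [-0.3, 0.6, 0.2]
finger_gap: -0.0
grip_force: 0.0
```

```bash
python3 - <<'E'
from h import *
c=cam("side");im=c["pixels"][80:230,230:390,::-1];cv2.imwrite("pics/s3.png",cv2.resize(im,None,fx=4,fy=4)[:600])
E
```

```text
(no output)
```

View pics/s3.png

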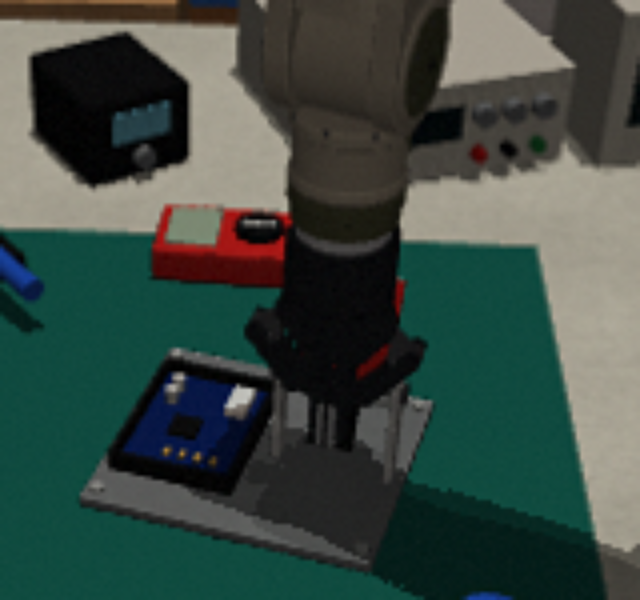

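Emit:
jog_arm:
  rows:
    - [0.03, 0.1, 0.3, 0, 0, 0]
    - [0.06, 0.2, 1.0, 0, 0, 0]
    - [0.06, 0.2, 1.9, 0, 0, 0]
    - [0.06, 0.2, 2.8, 0, 0, 0]
    - [0.06, 0.2, 3.6, 0, 0, 0]
    - [0.06, 0.2, 4.0, 0, 0, 0]
    - [-0.15, -0.5, 4.0, 0, 0, 0]
    - [-0.4, -1.3, 4.0, 0, 0, 0]
    - [-0.6, -2.1, 4.0, 0, 0, 0]
    - [-0.8, -2.8, 4.0, 0, 0, 0]
    - [-0.8, -2.8, 4.0, 0, 0, 0]
    - [-0.8, -2.8, 4.0, 0, 0, 0]

```text
clock: 4.23
tcp_pos: [0.4631, -0.258, 0.2106]
orientation: [0.0, 0.8, 0.6, 0.0]
wrist_force: [-0.5, 0.7, 0.7]
finger_gap: 0.0001
grip_force: 0.0
```

```bash
python3 - <<'E'
from h import *
c=cam("side");im=c["pixels"][80:230,230:390,::-1];cv2.imwrite("pics/s4.png",cv2.resize(im,None,fx=4,fy=4)[:600])
E
```

```text
(no output)
```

View pics/s4.png

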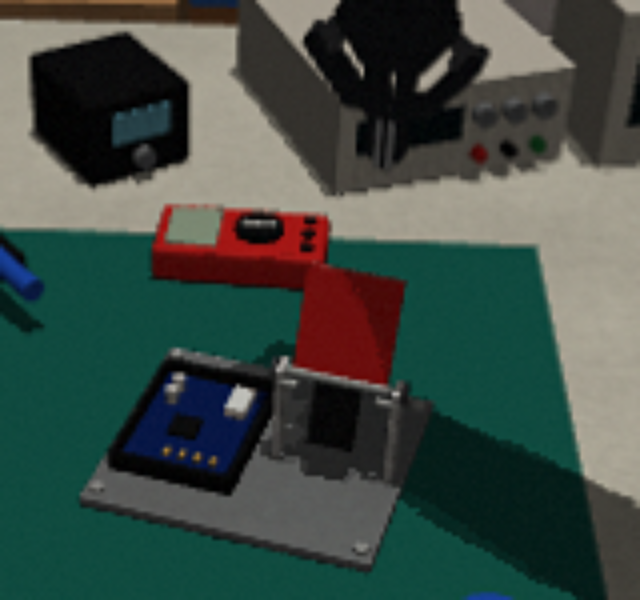

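Emit:
jog_arm:
  rows:
    - [0, 0, -0.9, 0, 0, 0]
    - [0, 0, -1.75, 0, 0, 0]
    - [0.1, 0.35, -1.8, 0, 0, 0]
    - [0.2, 0.7, -1.8, 0, 0, 0]
    - [0.28, 1.0, -1.77, 0, 0, 0]
    - [0.35, 1.3, -1.74, 0, 0, 0]
    - [0.42, 1.55, -1.67, 0, 0, 0]
    - [0.5, 1.8, -1.63, 0, 0, 0]
    - [0.57, 2.05, -1.65, 0, 0, 0]
    - [0.64, 2.3, -1.7, 0, 0, 0]
    - [0.71, 2.52, -1.8, 0, 0, 0]
    - [0.77, 2.74, -1.94, 0, 0, 0]

```text
clock: 5.28
tcp_pos: [0.495, -0.1465, 0.1329]
orientation: [0.001, 0.799, 0.601, 0.0]
wrist_force: [0.0, -0.5, 0.4]
finger_gap: 0.0001
grip_force: 0.2
```

Emit:
jog_arm:
  rows:
    - [0.06, 0.19, -0.18, 0, 0, 0]
    - [0.1, 0.34, -0.39, 0, 0, 0]
    - [0.13, 0.45, -0.62, 0, 0, 0]
    - [0.15, 0.53, -0.87, 0, 0, 0]
    - [0.16, 0.55, -1.0, 0, 0, 0]
    - [0.16, 0.56, -1.1, 0, 0, 0]
    - [0.16, 0.56, -1.18, 0, 0, 0]
    - [0.16, 0.56, -1.22, 0, 0, 0]
    - [0.16, 0.56, -1.22, 0, 0, 0]

```text
clock: 6.03
tcp_pos: [0.5002, -0.1245, 0.0871]
orientation: [0.0, 0.799, 0.601, 0.0]
wrist_force: [-9.0, 6.0, 25.2]
finger_gap: -0.0003
grip_force: 12.5
```

Emit:
jog_arm:
  rows:
    - [0, 0, 0.3, 0, 0, 0]
    - [0, 0, 1.1, 0, 0, 0]
    - [0, 0, 2.0, 0, 0, 0]
    - [0, 0, 2.9, 0, 0, 0]
    - [-0.3, -0.8, 3.5, 0, 0, 0]
    - [-0.7, -1.6, 3.7, 0, 0, 0]
    - [-1.1, -2.4, 3.7, 0, 0, 0]
    - [-1.5, -3.2, 3.7, 0, 0, 0]
    - [-1.9, -4.0, 3.7, 0, 0, 0]
    - [-2.2, -4.8, 3.7, 0, 0, 0]
    - [-2.2, -4.8, 3.7, 0, 0, 0]
    - [-2.2, -4.8, 3.7, 0, 0, 0]

```text
clock: 7.03
tcp_pos: [0.4117, -0.3188, 0.2318]
orientation: [-0.0, 0.8, 0.599, 0.0]
wrist_force: [0.2, -0.1, -0.0]
finger_gap: -0.0001
grip_force: 0.0
```

```bash
python3 - <<'E'
from h import *
c=cam("side");im=c["pixels"][80:330,200:400,::-1];cv2.imwrite("pics/s5.png",cv2.resize(im,None,fx=2.4,fy=2.4)[:600])
p=np.load("p.npy");co,s=np.cos(p[2]),np.sin(p[2])
for a in (0,.1,.2):
  P=[[p[0]+co*x-s*y,p[1]+s*x+co*y,z] for x in(-.02,-.09) for y,z in[(.08*np.cos(a),.0875+.08*np.sin(a))]]
  print(a,np.round((proj(c,P)-[200,80])*2.4,0).tolist())
E
```

```text
0 [[227.0, 259.0], [286.0, 272.0]]
0.1 [[227.0, 253.0], [287.0, 266.0]]
0.2 [[228.0, 247.0], [288.0, 260.0]]
```

View pics/s5.png

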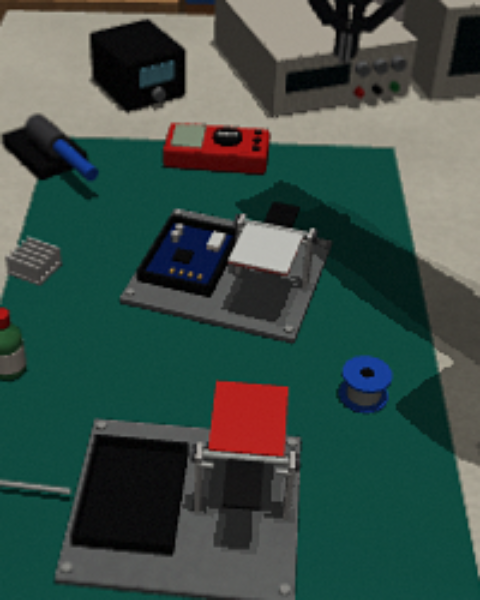

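The paddle lies white side up. Its free edge is at about (229,260) to (288,272), which matches the predicted flat position. The other station's paddle is still red, the board is in its nest, and the arm is clear.

```bash
python3 -c "
from workcell import env;print(env.hand_in())"
```

```text
the job is handed in; nothing more can be done
None
```

I flipped the paddle on the board's station; it lies flat with the white face up. The other paddle is still red, the board is in its nest, the arm is clear, and I handed the job in after about 7 s of robot time.

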